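# Clamp the longest heat sink with the ratchet test clamp and hold it

### The job

Lay the longest of the three heat sinks, fins up, lengthwise in the cradle of the ratchet test clamp, with one end near the fixed jaw, and let go of it. Then pump the clamp's lever down and up, moving the jaw by the lever alone, until the jaw's sprung pad touches the heat sink, and press on until the pad is pushed in about halfway; never drive the pad all the way in, which would crush the fins. Finish while still holding the lever down there, so that the heat sink stays clamped, and leave everything else on the bench where it is.

Things in the scene. Friction and masses are not known exactly. Their poses are not given: they have to be found in the camera images.
- sink_long_center (a point): centre of the longest of three look-alike finned plain aluminium heat sinks, 70 mm long (its x axis, along the fins) x 30 mm wide (y) x 35 mm high (z), about 120 g; the point lies 17.5 mm above its underside. It lies fins up on the bench; grasp it across its 30 mm width from above (the outer fins are stiff walls).
- sink_mid_center (a point): centre of the middle of three look-alike finned plain aluminium heat sinks, 56 mm long (its x axis, along the fins) x 30 mm wide (y) x 35 mm high (z), about 96 g; the point lies 17.5 mm above its underside. It lies fins up on the bench; grasp it across its 30 mm width from above (the outer fins are stiff walls). Not used.
- sink_short_center (a point): centre of the shortest of three look-alike finned plain aluminium heat sinks, 42 mm long (its x axis, along the fins) x 30 mm wide (y) x 35 mm high (z), about 72 g; the point lies 17.5 mm above its underside. It lies fins up on the bench; grasp it across its 30 mm width from above (the outer fins are stiff walls). Not used.
- cradle (a point): point on the steel bed of the grey bench clamp (fixed, 385 x 66 mm), 13 mm above the bench: under the middle of the longest heat sink when its end is against the fixed jaw, 35 mm ahead. x axis: along the clamp towards the fixed jaw; z up. Rails along x, 38 mm apart, stand 8 mm above the bed. A sink laid up to 30 mm short of this point is fine: clamping pushes it home.
- anvil_face (a point): centre of the face of the fixed jaw (grey block 25 mm thick, 56 mm wide, top 60 mm above the bench), 34 mm above the bench; the face looks along -x of the clamp; axes as for the cradle
- pad_face (a point): centre of the front face of the black sprung pad (30 mm wide, 28 mm high, 6 mm thick) on the moving jaw, 34 mm above the bench; faces the fixed jaw along +x of the clamp; axes as for the cradle. Unpressed, the pad stands 14 mm proud, on a thin shaft, of the dark steel jaw block (36 mm wide, top 54 mm above the bench).
- clamp_jaw (a joint): how far the moving jaw with its toothed bar has advanced, m: 0 fully back, 0.09 at most, grows towards the fixed jaw. About 3 N of brake friction hold it; a larger load from the pad pushes it back when the lever is let up. Only the lever may move it.
- clamp_pad (a joint): how far the sprung pad is pushed back into the jaw, m: 0 free, 0.012 fully in. Spring 1 N per mm with 2 N preload. Wanted at the end: about 0.006 (0.0035 to 0.0095); beyond 0.0112 the heat sink is crushed.
- clamp_lever (a joint): pump lever, rad: 0 at rest (free end up, 0.3 rad above level), 0.6 fully down. A light spring lifts it (1 to 3.5 N at the press point). Pressing it takes the jaw along, 40 mm per rad, after up to 6 mm of idle pawl motion (tooth pitch 6 mm); letting it up leaves the jaw there. Several strokes are needed. With the pad halfway in, about 8 N hold the lever.
- lever_press (a point): where to press: top face of the black ribbed lever paddle, 80 mm from the pivot; the paddle is 44 x 32 mm and reaches 19 mm further out. The pivot is 92 mm above the bench, 170 mm behind the cradle point (-x of the clamp). This point is 120 mm above the bench at rest, 73 mm fully down, and shifts under 5 mm sideways. The clamp's ears at the pivot are 103 mm high.
- relay_0: spare orange relay, 24 x 20 x 16 mm, bystander; origin at the centre of its underside; leave alone
- relay_1: spare black relay, 24 x 20 x 16 mm, bystander; origin at the centre of its underside; leave alone
- module_c: green circuit board, 66 x 40 x 17 mm, bystander; origin at the centre of its underside; leave alone
- solder_reel: reel of solder standing on its flange, 49 mm across, 30 mm high, bystander; origin at the centre of its underside; leave alone
- tape_a: roll of dark tape lying flat, 55 mm across, 19 mm high, bystander; origin at the centre of its underside; leave alone
Things that resemble listed ones, but are neither listed nor needed, are in the scene too. What is shaped like the part that bears sink_long_center but turquoise is not meant.

How it is judged:
On the way, in this order (a step that is already met when the one before it is completed fails the run):
1. the longest heat sink lies in the cradle, let go (x of sink_long_center in the frame of cradle between -0.03 and 0.004 m and y of sink_long_center in the frame of cradle between -0.006 and 0.006 m and z of sink_long_center in the frame of cradle below 0.022 m and angle between the x axis of sink_long_center and the x axis of cradle, either way round below 0.15 rad and angle between sink_long_center's own z axis and vertical below 0.1 rad and contact force between the fingers and sink_long below 0.1 N and linear speed of sink_long below 0.02 m/s), for 0.2 s.
2. the pad has been pumped up to the heat sink (contact force between clamp_pad and sink_long above 1.5 N), for 0.05 s.
At the end, for the whole second after the job is handed in: the longest heat sink lies in the cradle (6 mm sideways, 0.15 rad), end within 4 mm of the fixed jaw, not touched by the fingers; the pad, pushed in 3.5 to 9.5 mm, presses on it with over 4 N; the fingers press on the lever with over 1.5 N and do not touch the jaw (x of sink_long_center in the frame of cradle between -0.03 and 0.004 m and y of sink_long_center in the frame of cradle between -0.006 and 0.006 m and z of sink_long_center in the frame of cradle below 0.022 m and angle between the x axis of sink_long_center and the x axis of cradle, either way round below 0.15 rad and angle between sink_long_center's own z axis and vertical below 0.1 rad and contact force between the fingers and sink_long below 0.1 N and x of sink_long_center in the frame of cradle above -0.004 m and value of joint clamp_pad between 0.0035 and 0.0095 m and contact force between clamp_pad and sink_long above 4 N and contact force between the fingers and clamp_lever above 1.5 N and contact force between each of the arm, the fingers and clamp_jaw below 0.1 N); the arm keeps its last pose, push and grip.
It fails at once if the pad is driven fully in (beyond 11.2 mm): the heat sink is crushed (value of joint clamp_pad above 0.0112 m).
It fails at once if the jaw is pushed by the robot itself instead of by the lever (contact force between any of the fingers, the arm and clamp_jaw above 3 N).
It fails at once if one of the other heat sinks is moved by more than 30 mm (distance of any of sink_mid_center, sink_short_center from where it was at the start of the episode above 0.03 m).
It fails at once if a bystander (relays, circuit board, solder reel, tape) is moved by more than 30 mm (distance of any of relay_0, relay_1, module_c, solder_reel, tape_a from where it was at the start of the episode above 0.03 m).
It also fails if it takes over 61 s, if anything falls off the work surface, if the arm or the gripper's body presses on something with over 40 N, if the wrist force passes 120 N, or if a joint passes its speed limit or range.

### The arm

A 6-joint arm with a two-finger parallel gripper is mounted at the origin on a cart in front of the work surface, level with it; the furniture and walls round the work are solid. World frame = base frame: x ahead of the robot, y to its left, z up, the work surface at z = 0. Lengths are in m, angles in rad, forces in N, time in s.
With the tool pointing down it reaches from about 0.3 to 0.875 m from the base axis. Payload 6.4 kg.
Tool frame: the origin (TCP) lies midway between the tips of the shut fingers; the grasp point (between the pads) lies 19 mm behind it; z points along the fingers, y is the line along which they close (so a half turn about z gives the same grasp; the last joint's range is limited). The gripper opens to 85 mm and grips with 20 to 120 N. Pads are 22 mm wide; open, the fingers measure 114 mm over their backs; the gripper's body (76 mm by 85 mm) begins 54 mm behind the grasp point. The pads swing forward as they close: fully open they stand 13 mm farther back than shut.
Start: joints at [1.122, 0.181, 1.607, -0, 1.354, -0.206], TCP at [0.138, 0.558, 0.231] pointing down, gripper open.
Joint ranges: [-2.99, 2.99], [-0.89, 2.07], [0.3, 2.58], [-1.14, 4.28], [0, 2.63], [-3.12, 3.12]. Speed limits (rad/s): [2.57, 2.57, 3.01, 3.14, 3.14, 3.14].

### API

Orientations are given as a unit quaternion [w, x, y, z].
In Python, from bench import sensors, vision, ctrl gives the robot as it stands.
- The arm moves only by the tool carry_out, never from a script. Its argument "deltas" is text: rows parted by semicolons, each of 7 numbers parted by spaces: the shift along the tool's x, y, z in mm, then the turn, a rotation vector about the tool's x, y, z in rad, then the closure, from 0 (fully open) to 1 (shut). In form: tx ty tz ax ay az claw; .... A call has 1 to 12 rows; each row is the pose to reach, as a shift and turn from the pose commanded when the call began, along the tool's axes at that moment; what a row does not reach only later rows make up. A row lasts 1/8 s, in which the tool goes at most 62.5 mm and 10.7 degrees, less where a joint would pass 70% of its speed; a pose out of reach is approached as far as the arm can. A call with a gripper value outside its range is refused whole. The fingers move at their own pace and stop on an object; the grip force is fixed at half the most. Time passes only in rows, so rows that repeat a pose let the fingers close. It gives the time, the measured TCP pose, the force, the opening and the grip force at its end, in the units of the state.
- sensors.get_obs(): the state, without advancing time (a new reading comes with each control period).
- vision.camera(name): name is "scene" or "top" or "wrist"; returns the picture (480x640x3 uint8, blue, green, red); there is no depth.
- vision.camera_model(name): a dict with "K" (3x3 intrinsics, pixels), "extrinsics" (4x4, takes a point from world to camera coordinates); the wrist camera has in their place "hand_eye" (4x4, takes a point from camera to tool coordinates, whose origin is the TCP and whose axes are the flange's). Camera axes: x right, y down, z forward; pixel columns grow to the right and rows downward; lengths in m; the calibration is good to about 2 mm. A picture is of the moment at which its call begins: read the wrist's pose just before it. camera_model takes no time and is no camera call.
- ctrl.hand_in(): hands the job in; it is judged then, once.
The state is a dict: "time_s": time; "q": joint angles; "dq": joint speeds; "joint_efforts": joint torques, N m; "eef_pos": TCP position; "eef_rot": TCP orientation; "wrist_force": force on the tool from outside, world axes, zero at the start; "torque": the same for the moment, N m; "opening": opening from 0.0 (shut) to 1.0 (fully open); "grasp_force": force on a finger pad.
Only numpy, scipy, OpenCV 4.12 (cv2) and the standard library are available. Lean on these libraries where they do the work, as an engineer would, in place of code of your own. Each camera call takes 0.05 s, during which the arm holds its last target. There are 200 camera calls.

## Working session

There is one attempt and no reset: what is moved stays moved. The work goes in short steps, Python scripts to look and compute and a tool call to move; the robot and the scene stay as the last step left them, time stands still between calls to the robot, and variables do not carry over. Pictures are saved under pics/ and viewed, at most 10 in all, crops included, and the job is handed in when it is done.

Besides the shell and the picture viewer there is one more tool, called after "Emit:" in YAML: its name, and indented under it one key for each argument. carry_out: Moves the arm, as the interface text tells. Its arguments: {"type":"object","properties":{"deltas":{"type":"string"}},"required":["deltas"]}

```bash
mkdir -p pics
python3 - <<'E'
from bench import sensors, vision
import cv2, numpy as np
np.set_printoptions(precision=4,suppress=True)
for n in ("scene","top"):
    cv2.imwrite(f"pics/{n}0.png",vision.camera(n)); m=vision.camera_model(n); print(n,m["K"],m["extrinsics"])
print(vision.camera_model("wrist"))
print(sensors.get_obs())
E
```

```text
scene [[619.0005   0.     319.1274]
 [  0.     619.0005 236.3247]
 [  0.       0.       1.    ]] [[ 0.8644 -0.5026  0.0139 -0.4067]
 [-0.3844 -0.6785 -0.626   0.3185]
 [ 0.3241  0.5358 -0.7797  1.472 ]
 [ 0.      0.      0.      1.    ]]
top [[470.0099   0.     324.2843]
 [  0.     470.0099 243.5167]
 [  0.       0.       1.    ]] [[ 0.0261 -0.9995  0.0171  0.0889]
 [-0.9886 -0.0284 -0.148   0.5339]
 [ 0.1484 -0.013  -0.9888  1.2455]
 [ 0.      0.      0.      1.    ]]
{'K': array([[399.423 ,   0.    , 320.7837],
       [  0.    , 399.423 , 238.2462],
       [  0.    ,   0.    ,   1.    ]]), 'hand_eye': array([[-0.0004, -0.9623, -0.2719,  0.0689],
       [ 1.    , -0.0002, -0.0008,  0.0001],
       [ 0.0007, -0.2719,  0.9623, -0.1431],
       [ 0.    ,  0.    ,  0.    ,  1.    ]])}
{'time_s': 0.1, 'q': array([ 1.1217,  0.1815,  1.6079, -0.    ,  1.3538, -0.2063]), 'dq': array([ 0.0008, -0.003 , -0.001 ,  0.0001, -0.0005, -0.0015]), 'joint_efforts': array([  0.001 , -44.5879, -35.2236,  -0.0003,   0.0041,   0.    ]), 'eef_pos': array([0.138 , 0.5577, 0.2305]), 'eef_rot': array([-0.0002,  0.1211,  0.9926, -0.0008]), 'wrist_force': array([-0.0863,  0.4673,  0.0738]), 'torque': array([ 0.013 , -0.0169, -0.0174]), 'grasp_force': 0.0, 'opening': 1.0003479286937185}
```

View pics/scene0.png

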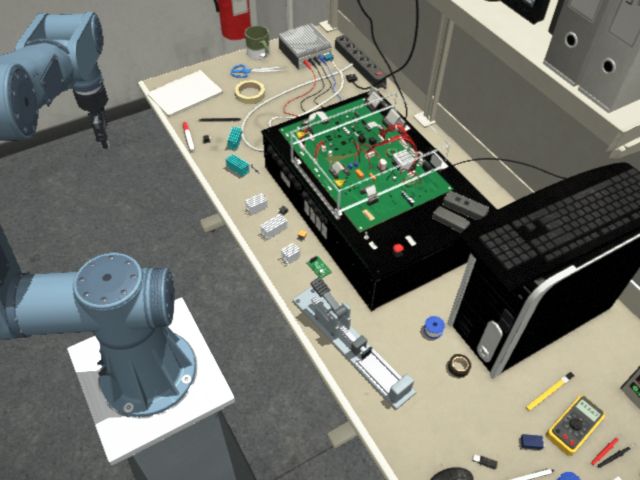

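View pics/top0.png

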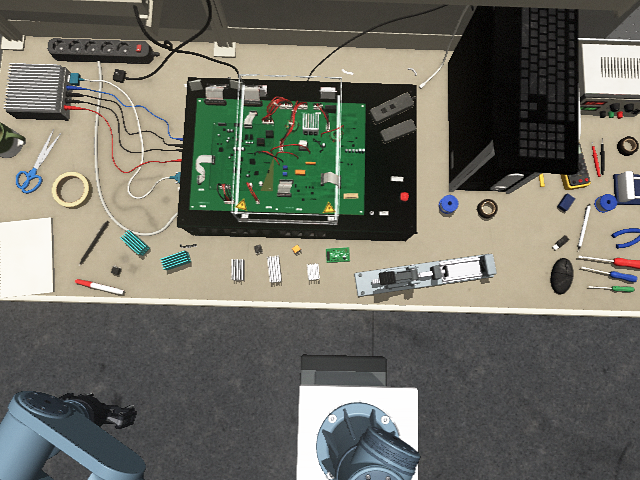

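The scene and top views show three plain sinks at top (238,270), (274,269) and (313,272), turquoise ones at (135,242) and (175,260), and the clamp from (358,284) to (495,262). The fixed jaw is on the right and the paddle on the left. The middle one, at (274,269), looks longest, so I'll confirm it in an enlarged crop.

Run:
```python
import cv2, numpy as np
t=cv2.imread("pics/top0.png"); s=cv2.imread("pics/scene0.png")
a=cv2.resize(t[245:305,225:335],(770,420),interpolation=cv2.INTER_CUBIC)
cv2.imwrite("pics/c1.png",a)
b=cv2.resize(t[240:310,345:505],(800,350),interpolation=cv2.INTER_CUBIC)
cv2.imwrite("pics/c2.png",b)
```

```text
(no output)
```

View pics/c1.png

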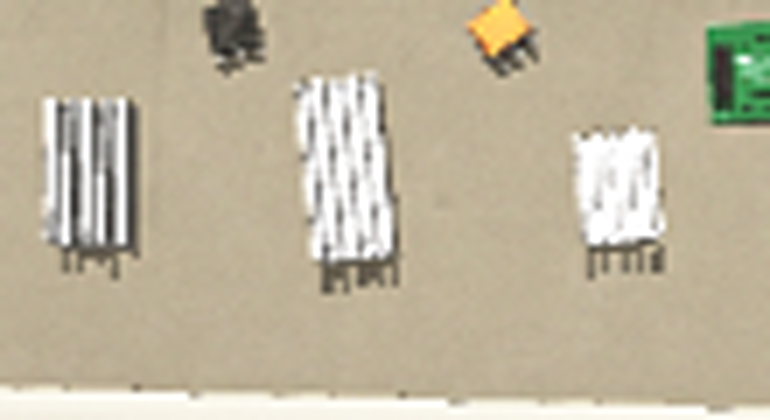

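View pics/c2.png

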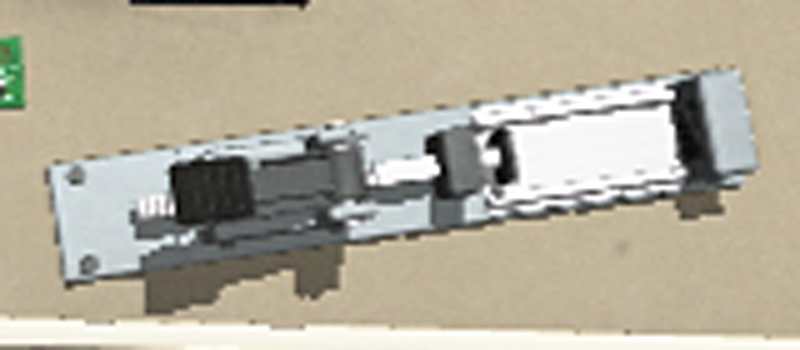

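The candidates are three plain sinks, crop lengths ~148, ~182 and ~115 px (ratio 56:70:42). The middle one at top (274,269), between the black and orange relays, is the 70 mm sink; the turquoise ones at (135,242) and (175,260) are not meant.

```bash
cat > h.py <<'E'
import numpy as np
from bench import sensors, vision
from scipy.spatial.transform import Rotation as R
np.set_printoptions(precision=4,suppress=True)
def ray(K,Tcw,uv,z):  # Tcw: world->cam
    T=np.linalg.inv(Tcw); d=T[:3,:3]@np.linalg.inv(K)@[uv[0],uv[1],1]; o=T[:3,3]
    return o+d*(z-o[2])/d[2]
def rot(o): w,x,y,z=o["eef_rot"]; return R.from_quat([x,y,z,w]).as_matrix()
def tool(o): T=np.eye(4); T[:3,:3]=rot(o); T[:3,3]=o["eef_pos"]; return T
def top(uv,z): m=vision.camera_model("top"); return ray(m["K"],m["extrinsics"],uv,z)
def wrist(T,uv,z): m=vision.camera_model("wrist"); return ray(m["K"],np.linalg.inv(T@m["hand_eye"]),uv,z)
def wproj(T,p):
    m=vision.camera_model("wrist"); c=np.linalg.inv(T@m["hand_eye"])@np.append(p,1); return (m["K"]@c[:3]/c[2])[:2]
def go(p,yaw,o=None,down=True):
    """print tool-frame shift (mm) & az to reach TCP p, closing-axis (y) yaw mod pi, tool down"""
    o=o or sensors.get_obs(); Rm=rot(o)
    best=None
    for k in (0,np.pi):
        y=np.array([np.cos(yaw+k),np.sin(yaw+k),0]);z=np.array([0,0,-1.]);x=np.cross(y,z)
        rv=R.from_matrix(Rm.T@np.c_[x,y,z]).as_rotvec()
        if best is None or np.linalg.norm(rv)<np.linalg.norm(best): best=rv
    print("shift",(Rm.T@(np.array(p)-o["eef_pos"])*1000).round(1),"turn",best.round(3))
E
python3 - <<'E'
from h import *
c1=lambda u,v:(u/7-.5*6/7+225,v/7-.43+245); c2=lambda u,v:(u/5-.4+345,v/5-.4+240)
P=[top(c1(*p),.035) for p in [(296,85),(378,75),(392,255),(315,262)]]
print("sink",np.array(P),np.mean(P,0)); 
d=(P[0]+P[1]-P[2]-P[3])[:2]; print("sink yaw",np.arctan2(d[1],d[0]),np.linalg.norm(d)/2)
for n,uv,z in [("plateNear",(48,168),.008),("plateFar",(66,285),.008),("anv TL",(697,78),.06),("anv TR",(740,70),.06),("anv BR",(757,170),.06),("anvBL",(712,180),.06),("paddle",(212,188),.12)]:
    print(n,top(c2(*uv),z))
for s in ((238,270),(313,272),(257,249),(296,249),(448,204),(487,208),(338,255)): print(s,top(s,.02))
E
```

```text
sink [[0.491  0.2589 0.035 ]
 [0.4958 0.2272 0.035 ]
 [0.426  0.219  0.035 ]
 [0.4225 0.2486 0.035 ]] [0.4588 0.2384 0.035 ]
sink yaw 0.1335535583310488 0.06982500710544605
plateNear [0.455  0.0179 0.008 ]
plateFar [0.3907 0.0069 0.008 ]
anv TL [ 0.5086 -0.3271  0.06  ]
anv TR [ 0.5137 -0.3505  0.06  ]
anv BR [ 0.4598 -0.3582  0.06  ]
anvBL [ 0.4538 -0.3338  0.06  ]
paddle [ 0.4373 -0.0567  0.12  ]
(238, 270) [0.4539 0.3379 0.02  ]
(313, 272) [0.4541 0.1322 0.02  ]
(257, 249) [0.5135 0.2887 0.02  ]
(296, 249) [0.5165 0.1811 0.02  ]
(448, 204) [ 0.6568 -0.2428  0.02  ]
(487, 208) [ 0.6486 -0.3532  0.02  ]
(338, 255) [0.5031 0.0645 0.02  ]
```

Run:
```python
from h import *
go([.4588,.2384,.12],.1336+np.pi/2)
```

```text
shift [-388.2 -232.6  110.7] turn [-0.002 -0.001 -0.376]
```

Emit:
carry_out:
  deltas: "-97 -58 0 0 0 -0.15 0; -194 -116 0 0 0 -0.3 0; -291 -174 30 0 0 -0.376 0; -350 -210 80 0 0 -0.376 0; -388 -233 111 0 0 -0.376 0; -388 -233 111 0 0 -0.376 0; -388 -233 111 0 0 -0.376 0; -388 -233 111 0 0 -0.376 0; -388 -233 111 0 0 -0.376 0; -388 -233 111 0 0 -0.376 0; -388 -233 111 0 0 -0.376 0; -388 -233 111 0 0 -0.376 0"

```text
time_s: 1.6
eef_pos: [0.4584, 0.2396, 0.1208]
eef_rot: [0.0, -0.067, 0.998, 0.0]
wrist_force: [0.7, -0.7, 0.5]
opening: 0.997
grasp_force: 0.0
```

Run:
```python
from h import *; import cv2
o=sensors.get_obs(); im=vision.camera("wrist"); cv2.imwrite("pics/w1.png",im)
T=tool(o); np.save("T1.npy",T); print(o["eef_pos"],T[:3,:3],o["time_s"])
for p in [(.491,.2589),(.4958,.2272),(.426,.219),(.4225,.2486)]: print(wproj(T,[*p,.035]))
```

```text
[0.4584 0.2396 0.1208] [[-0.9909 -0.1344  0.0008]
 [-0.1344  0.9909  0.0003]
 [-0.0008  0.0001 -1.    ]] 1.6
[344.5777 298.6483]
[293.0597 299.3907]
[292.8891 186.8057]
[344.7519 187.6754]
```

View pics/w1.png

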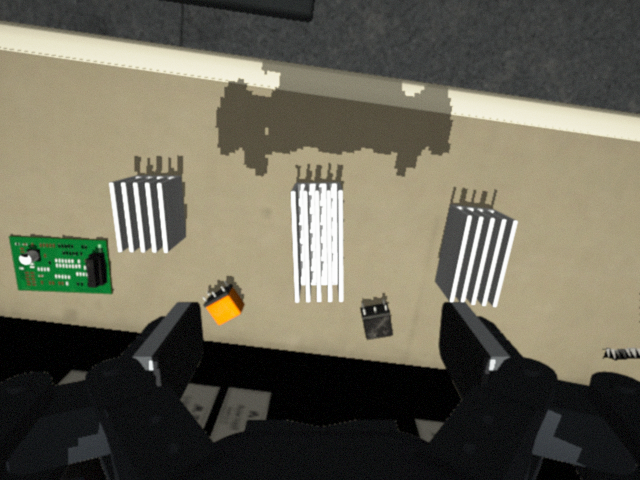

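The wrist view shows the long sink at columns 291–344, rows 189–302, square to the fingers and 2 mm from the prediction. I'm descending to grasp it.

Emit:
carry_out:
  deltas: "-2 -2 50 0 0 0 0; -2 -2 90 0 0 0 0; -2 -2 109 0 0 0 0; -2 -2 109 0 0 0 0; -2 -2 109 0 0 0 0; -2 -2 109 0 0 0 1; -2 -2 109 0 0 0 1; -2 -2 109 0 0 0 1; -2 -2 109 0 0 0 1; -2 -2 109 0 0 0 1; -2 -2 109 0 0 0 1; -2 -2 109 0 0 0 1"

```text
time_s: 3.15
eef_pos: [0.4618, 0.2371, 0.012]
eef_rot: [0.001, -0.067, 0.998, 0.0]
wrist_force: [-0.5, -0.7, 6.2]
opening: 0.341
grasp_force: 61.0
```

Run:
```python
from h import *
go([.4735,-.286,.20],.173)
```

```text
shift [  57.6 -520.  -188.1] turn [0.001 0.001 1.531]
```

Emit:
carry_out:
  deltas: "0 0 -50 0 0 0 1; 0 0 -110 0 0 0 1; 6 -55 -165 0 0 0.18 1; 12 -110 -188 0 0 0.36 1; 18 -165 -188 0 0 0.54 1; 24 -220 -188 0 0 0.72 1; 30 -275 -188 0 0 0.9 1; 37 -335 -188 0 0 1.08 1; 44 -395 -188 0 0 1.26 1; 51 -455 -188 0 0 1.44 1; 58 -520 -188 0 0 1.531 1; 58 -520 -188 0 0 1.531 1"

```text
time_s: 4.65
eef_pos: [0.4718, -0.2901, 0.1987]
eef_rot: [-0.0, 0.646, 0.764, -0.0]
wrist_force: [-0.4, 0.6, -1.3]
opening: 0.34
grasp_force: 60.2
```

Emit:
carry_out:
  deltas: "0 0 0 0 0 0 1; 0 0 0 0 0 0 1; 0 0 0 0 0 0 1"

```text
time_s: 5.03
eef_pos: [0.4729, -0.2847, 0.1994]
eef_rot: [-0.0, 0.643, 0.766, 0.0]
wrist_force: [-0.3, -0.0, -1.0]
opening: 0.337
grasp_force: 60.2
```

Run:
```python
from h import *; import cv2
o=sensors.get_obs(); im=vision.camera("wrist"); cv2.imwrite("pics/w2.png",im)
T=tool(o); np.save("T2.npy",T); print(o["eef_pos"],T[:3,:3],o["time_s"],o["opening"],o["q"])
for p in [(.5086,-.3271,.06),(.5137,-.3505,.06),(.4598,-.3582,.06),(.4538,-.3338,.06)]: print(wproj(T,p))
```

```text
[ 0.4729 -0.2847  0.1994] [[-0.1742  0.9847  0.    ]
 [ 0.9847  0.1742  0.0001]
 [ 0.0001  0.     -1.    ]] 5.025 0.3368009641241013 [-0.7571  0.1606  1.6973  0.0001  1.2838 -0.9322]
[357.4456 285.0575]
[357.9057 313.7204]
[287.7834 311.6067]
[284.8382 281.4532]
```

View pics/w2.png

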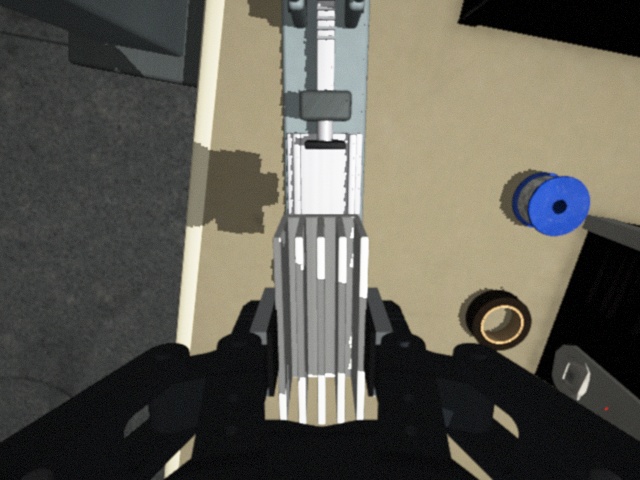

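Run:
```python
from h import *
T=np.load("T2.npy"); Ti=np.linalg.inv(T)
for n,uv,z in [("jawL",(301,105),.054),("jawR",(352,105),.054),("jaw front top",(326,120),.054),("padL",(305,145),.048),("padR",(345,145),.048),("rail far L",(287,137),.021),("rail far R",(363,137),.021),("rail L",(288,205),.021),("rail R",(363,205),.021),("plateL",(283,60),.008),("plateR",(370,60),.008),
 ("sinkL",(283,415),.1994+.023),("sinkR",(362,415),.1994+.023),("sinkL2",(277,235),.2224),("sinkR2",(366,235),.2224)]:
    p=wrist(T,uv,z); print(n,p[:2],"tool mm",(Ti@np.append(p,1))[:2]*1000)
```

```text
jawL [ 0.4452 -0.206 ] tool mm [ 82.3137 -13.6048]
jawR [ 0.4796 -0.1999] tool mm [82.2989 21.3711]
jaw front top [ 0.4638 -0.2127] tool mm [72.4418  3.5721]
padL [ 0.452  -0.2322] tool mm [ 55.2867 -11.3952]
padR [ 0.4803 -0.2272] tool mm [55.2762 17.353 ]
rail far L [ 0.4364 -0.2301] tool mm [ 60.1113 -26.4344]
rail far R [ 0.4948 -0.2198] tool mm [60.0889 32.8798]
rail L [ 0.4453 -0.2833] tool mm [  6.2186 -26.8812]
rail R [ 0.5057 -0.2726] tool mm [ 6.2018 34.4114]
plateL [ 0.4236 -0.1741] tool mm [117.4427 -29.2467]
plateR [ 0.4898 -0.1625] tool mm [117.4103  37.9717]
sinkL [ 0.4649 -0.3172] tool mm [-30.5606 -13.4724]
sinkR [ 0.4927 -0.3122] tool mm [-30.5574  14.7496]
sinkL2 [ 0.4532 -0.2515] tool mm [ 36.1264 -13.5966]
sinkR2 [ 0.4805 -0.2467] tool mm [36.1202 14.1466]
```

The wrist view shows the clamp axis at column ~326, 3–4 mm to the right of the held sink (centre column ~322). The jaw block is at row 105 and the pad at row 145, parallel to the sink. I'll shift, lower most of the way and look again.

Emit:
carry_out:
  deltas: "-4 3 50 0 0 0 1; -4 3 100 0 0 0 1; -4 3 145 0 0 0 1; -4 3 145 0 0 0 1; -4 3 145 0 0 0 1; -4 3 145 0 0 0 1"

```text
time_s: 5.82
eef_pos: [0.4779, -0.2908, 0.057]
eef_rot: [0.002, 0.643, 0.766, -0.0]
wrist_force: [-0.6, -0.7, -0.6]
opening: 0.338
grasp_force: 60.1
```

Run:
```python
from h import *; import cv2
o=sensors.get_obs(); im=vision.camera("wrist"); cv2.imwrite("pics/w3.png",im)
T=tool(o); np.save("T3.npy",T); print(o["eef_pos"],T[:3,:3],o["time_s"],o["wrist_force"])
```

```text
[ 0.4779 -0.2908  0.057 ] [[-0.1724  0.985   0.0033]
 [ 0.985   0.1725 -0.0032]
 [-0.0037  0.0027 -1.    ]] 5.825 [-0.5751 -0.6705 -0.5647]
```

View pics/w3.png

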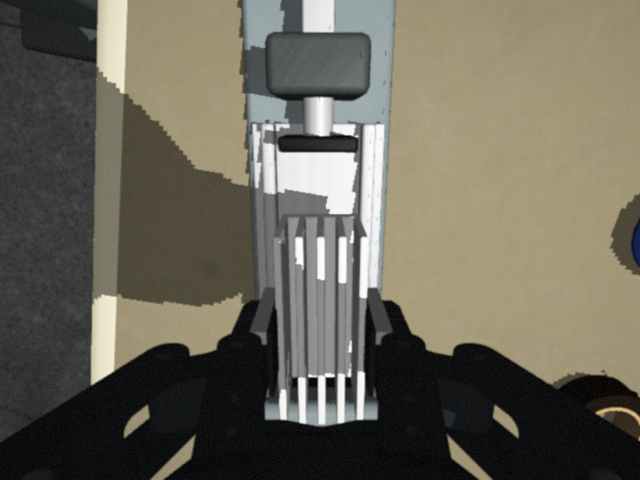

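The sink is centred at column 320.5 and the clamp (jaw and pad) at 318, so it's about 1 mm off. The anvil top shows between the fins at rows 400–420.

Run:
```python
from h import *
T=np.load("T3.npy"); Ti=np.linalg.inv(T)
for n,uv,z in [("anvil edge",(321,402),.06),("padface top",(318,151),.048),("padback",(318,136),.048),("jawfront",(318,99),.054),("jawL",(266,80),.054),("jawR",(371,80),.054),("sink rear base",(320,215),.045+.004),("sink rear top",(320,237),.08)]:
    p=wrist(T,uv,z); print(n,p[:2],"tool mm",(Ti@np.append(p,1))[:2]*1000)
```

```text
anvil edge [ 0.485  -0.3311] tool mm [-40.9029   0.1002]
padface top [ 0.4666 -0.2321] tool mm [59.8047 -0.9929]
padback [ 0.4657 -0.2267] tool mm [65.2133 -0.9803]
jawfront [ 0.4636 -0.2144] tool mm [77.7452 -0.9072]
jawL [ 0.4451 -0.2114] tool mm [ 83.8745 -18.617 ]
jawR [ 0.4803 -0.2052] tool mm [83.8682 17.1812]
sink rear base [ 0.4715 -0.2557] tool mm [35.6586 -0.2688]
sink rear top [ 0.4715 -0.2558] tool mm [35.5168 -0.1907]
```

Emit:
carry_out:
  deltas: "3 0 0 0 0 0 1; 3 0 15 0 0 0 1; 3 0 25 0 0 0 1; 3 0 29 0 0 0 1; 3 0 29 0 0 0 1; 3 0 29 0 0 0 1; 3 0 29 0 0 0 1"

```text
time_s: 6.75
eef_pos: [0.4757, -0.2865, 0.025]
eef_rot: [-0.0, 0.643, 0.766, 0.0]
wrist_force: [-0.2, 0.7, -0.2]
opening: 0.337
grasp_force: 60.2
```

Emit:
carry_out:
  deltas: "0 0.5 1 0 0 0 1; 0 0.5 2 0 0 0 1; 0 0.5 2 0 0 0 1; 0 0.5 2 0 0 0 1"

```text
time_s: 7.25
eef_pos: [0.4758, -0.2866, 0.025]
eef_rot: [-0.001, 0.643, 0.766, -0.0]
wrist_force: [-7.9, 4.8, 19.2]
opening: 0.337
grasp_force: 62.8
```

Emit:
carry_out:
  deltas: "0 -0.5 -2 0 0 0 1; 0 -0.5 -2 0 0 0 0; 0 -0.5 -2 0 0 0 0; 0 -0.5 -2 0 0 0 0; 0 -0.5 -2 0 0 0 0; 0 -0.5 -10 0 0 0 0; 0 -0.5 -40 0 0 0 0; 0 -0.5 -90 0 0 0 0; 0 -0.5 -130 0 0 0 0; 0 -0.5 -130 0 0 0 0; 0 -0.5 -130 0 0 0 0"

```text
time_s: 8.62
eef_pos: [0.4755, -0.2863, 0.1532]
eef_rot: [-0.0, 0.643, 0.766, -0.0]
wrist_force: [0.5, 0.2, 1.0]
opening: 1.002
grasp_force: 0.0
```

Run:
```python
from h import *; import cv2
o=sensors.get_obs(); im=vision.camera("wrist"); cv2.imwrite("pics/w4.png",im)
T=tool(o); np.save("T4.npy",T); print(o["eef_pos"],T[:3,:3],o["time_s"],o["wrist_force"])
```

```text
[ 0.4755 -0.2863  0.1532] [[-0.1722  0.9851 -0.0001]
 [ 0.9851  0.1722  0.0001]
 [ 0.0001 -0.0001 -1.    ]] 8.625 [0.4677 0.1969 0.9989]
```

View pics/w4.png

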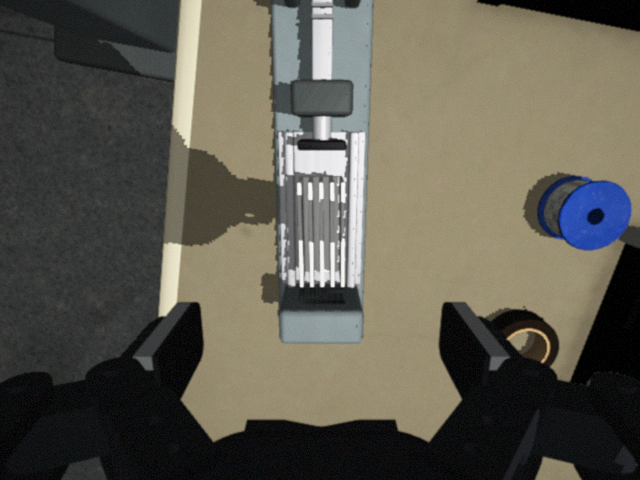

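The sink is seated between the rails (columns 298–348, rows 180–287), parallel and centred on the clamp (~322). The anvil's front edge is at row ~308 and the pad face at row ~149. Next is the lever.

Run:
```python
from h import *
T=np.load("T4.npy"); Ti=np.linalg.inv(T)
for n,uv,z in [("anvil",(321.5,308),.06),("anvil back",(321.5,342),.06),("pad",(322,149),.048),("jawfrontL",(293,112),.054),("jawfrontR",(352,114),.054),("finend",(322,287),.048),("finrear",(322,180),.048)]:
    p=wrist(T,uv,z); print(n,p[:2],"tool mm",(Ti@np.append(p,1))[:2]*1000)
f=wrist(T,(321.5,308),.06); j=wrist(T,(322.5,113),.054); u=(f-j)[:2]; u/=np.linalg.norm(u); print("yaw",np.arctan2(u[1],u[0]))
c=f[:2]-.035*u; pv=c-.17*u; pr=c-.25*u; print("cradle",c,"pivot",pv,"press",pr)
y=np.arctan2(u[1],u[0])
for a in (y+np.pi/2,y): go([*pr,.16],a)
```

```text
anvil [ 0.4836 -0.3304] tool mm [-44.7833   0.4096]
anvil back [ 0.4879 -0.3547] tool mm [-69.4612   0.412 ]
pad [ 0.4668 -0.2319] tool mm [55.082   0.7171]
jawfrontL [ 0.4465 -0.2139] tool mm [ 76.357  -16.0884]
jawfrontR [ 0.4804 -0.2091] tool mm [75.2373 18.0765]
finend [ 0.4823 -0.3209] tool mm [-35.1985   0.7564]
finrear [ 0.47   -0.2504] tool mm [36.2801  0.7253]
yaw -1.4024899132969422
cradle [ 0.4778 -0.2958] pivot [ 0.4493 -0.1283] press [ 0.4359 -0.0494]
shift [239.9   2.   -7.3] turn [-0.001 -0.001  0.005]
shift [239.9   2.   -7.3] turn [ 0.    -0.002 -1.566]
```

Emit:
carry_out:
  deltas: "50 1 -5 0 0 0 1; 110 1 -5 0 0 0 1; 170 2 -5 0 0 0 1; 220 2 -5 0 0 0 1; 240 2 -5 0 0 0 1; 240 2 -5 0 0 0 1; 240 2 -5 0 0 0 1; 240 2 0 0 0 0 1; 240 2 5 0 0 0 1; 240 2 5 0 0 0 1"

```text
time_s: 9.93
eef_pos: [0.436, -0.0501, 0.1475]
eef_rot: [-0.001, 0.644, 0.765, -0.0]
wrist_force: [0.8, 1.3, -0.7]
opening: -0.001
grasp_force: 0.0
```

Run:
```python
from h import *; import cv2
t=vision.camera("top")[235:305,340:500]; s=vision.camera("scene")[265:415,280:430]
cv2.imwrite("pics/v5.png",np.vstack([cv2.resize(t,(686,300),interpolation=3),cv2.resize(s,(686,686),interpolation=3)])[:900]) if 0 else cv2.imwrite("pics/v5.png",np.hstack([cv2.resize(s,(500,500),interpolation=3),np.vstack([cv2.resize(t,(300,131)),np.zeros((369,300,3),np.uint8)])]))
o=sensors.get_obs(); print(o["eef_pos"],o["wrist_force"],o["time_s"])
```

```text
[ 0.4364 -0.05    0.1481] [-0.0198  0.2221 -0.369 ] 10.025
```

View pics/v5.png

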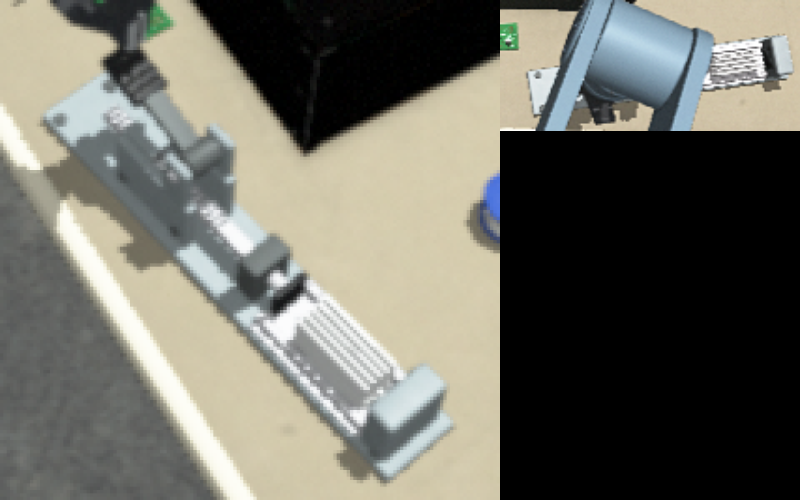

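The scene camera sees the jaw (crop 268,262), pad (288,290) and sink unobstructed, with the fingertips above the paddle. I'll measure jaw travel from that view by template matching. First I'll store a baseline, then do stroke 1, stopping just short of full.

```bash
cat >> h.py <<'E'
import cv2
def track(base,cur,half=9):
    """advance along clamp (mm) of jaw block, pad and sink between two scene pictures"""
    m=vision.camera_model("scene"); K,E=m["K"],m["extrinsics"]
    pr=lambda p:(lambda c:(K@c/c[2])[:2])((E@np.append(p,1))[:3])
    u=np.array([np.cos(-1.4025),np.sin(-1.4025),0]); out={}
    g=lambda im:cv2.GaussianBlur(cv2.cvtColor(im,cv2.COLOR_BGR2GRAY),(0,0),.7).astype(np.float32)
    A,B=g(base),g(cur)
    for n,(px,z,h) in dict(jaw=((360.4,343.6),.05,7),pad=((366.4,352.),.04,5),sinkfront=((396,379),.045,5)).items():
        w=ray(K,E,px,z); ta=cv2.getRectSubPix(A,(2*h+1,2*h+1),px); best=[]
        for s in np.arange(-5,60,.25):
            q=pr(w+u*s/1000); tb=cv2.getRectSubPix(B,(2*h+1,2*h+1),tuple(map(float,q)))
            best.append((cv2.matchTemplate(tb,ta,cv2.TM_CCOEFF_NORMED)[0,0],s))
        out[n]=max(best)
    o=sensors.get_obs(); print({k:(round(float(v[1]),2),round(float(v[0]),2)) for k,v in out.items()},"z",o["eef_pos"][2].round(4),"F",o["wrist_force"].round(1),"t",o["time_s"])
E
python3 - <<'E'
from h import *
b=vision.camera("scene"); cv2.imwrite("pics/base.png",b); track(b,b)
E
```

```text
{'jaw': (0.0, 1.0), 'pad': (0.0, 1.0), 'sinkfront': (0.0, 1.0)} z 0.1483 F [ 0.4 -0.3 -0.2] t 10.075
```

Emit:
carry_out:
  deltas: "0 0 12 0 0 0 1; 0 0 24 0 0 0 1; 0 0 32 0 0 0 1; 0 0 40 0 0 0 1; 0 0 48 0 0 0 1; 0 0 56 0 0 0 1; 0 0 62 0 0 0 1; 0 0 66 0 0 0 1; 0 0 66 0 0 0 1; 0 0 66 0 0 0 1; 0 0 66 0 0 0 1"

```text
time_s: 11.45
eef_pos: [0.4366, -0.05, 0.0825]
eef_rot: [0.0, 0.643, 0.766, -0.0]
wrist_force: [0.1, -0.1, 3.8]
opening: 0.001
grasp_force: 1.6
```

Run:
```python
from h import *
c=vision.camera("scene"); cv2.imwrite("pics/s1.png",c); track(cv2.imread("pics/base.png"),c)
```

```text
{'jaw': (19.25, 0.98), 'pad': (-4.5, 0.71), 'sinkfront': (0.5, 0.92)} z 0.0825 F [ 0.2 -0.3  3.3] t 11.5
```

Emit:
carry_out:
  deltas: "0 0 -12 0 0 0 1; 0 0 -26 0 0 0 1; 0 0 -40 0 0 0 1; 0 0 -52 0 0 0 1; 0 0 -52 0 0 0 1; 0 0 -52 0 0 0 1; 0 0 -40 0 0 0 1; 0 0 -30 0 0 0 1; 0 0 -22 0 0 0 1; 0 0 -15 0 0 0 1; 0 0 -12 0 0 0 1; 0 0 -12 0 0 0 1"

```text
time_s: 13.0
eef_pos: [0.4363, -0.0497, 0.0941]
eef_rot: [-0.0, 0.643, 0.766, -0.0]
wrist_force: [-1.6, 1.3, 3.2]
opening: 0.0
grasp_force: 1.5
```

Run:
```python
from h import *
c=vision.camera("scene"); cv2.imwrite("pics/s2.png",c); track(cv2.imread("pics/base.png"),c)
```

```text
{'jaw': (24.75, 0.98), 'pad': (22.25, 0.73), 'sinkfront': (4.5, 0.78)} z 0.0943 F [-1.6  0.8  1.6] t 13.05
```

Emit:
carry_out:
  deltas: "0 0 4 0 0 0 1; 0 0 8 0 0 0 1; 0 0 10 0 0 0 1; 0 0 10 0 0 0 1; 0 0 10 0 0 0 1; 0 0 10 0 0 0 1"

```text
time_s: 13.8
eef_pos: [0.4367, -0.0502, 0.0845]
eef_rot: [0.0, 0.643, 0.766, -0.0]
wrist_force: [-0.6, -2.3, 3.4]
opening: -0.002
grasp_force: 1.8
```

Run:
```python
from h import *
c=vision.camera("scene"); cv2.imwrite("pics/s3.png",c); track(cv2.imread("pics/base.png"),c)
for _ in range(3): vision.camera("scene"); print(sensors.get_obs()["wrist_force"].round(1))
```

```text
{'jaw': (30.0, 0.99), 'pad': (27.75, 0.73), 'sinkfront': (34.75, 0.6)} z 0.0845 F [-0.5 -2.2  4.4] t 13.85
[-0.9 -2.2  3.5]
[-0.2 -2.5  4.1]
[ 0.5 -1.6  4.2]
```

Emit:
carry_out:
  deltas: "0 0 3 0 0 0 1; 0 0 6 0 0 0 1; 0 0 6 0 0 0 1; 0 0 6 0 0 0 1; 0 0 6 0 0 0 1"

```text
time_s: 14.62
eef_pos: [0.4369, -0.0501, 0.0786]
eef_rot: [0.001, 0.643, 0.766, 0.0]
wrist_force: [-0.5, -3.7, 5.9]
opening: 0.002
grasp_force: 2.6
```

Run:
```python
from h import *
c=vision.camera("scene"); cv2.imwrite("pics/s4.png",c); track(cv2.imread("pics/base.png"),c)
for _ in range(3): vision.camera("scene"); print(sensors.get_obs()["wrist_force"].round(1))
L=[cv2.resize(cv2.imread(f"pics/{n}.png")[325:400,340:420],(400,300) if 0 else (320,300),interpolation=3) for n in ("base","s2","s3","s4")]
cv2.imwrite("pics/v6.png",np.vstack([np.hstack(L[:2]),np.hstack(L[2:])]))
```

```text
{'jaw': (32.25, 0.97), 'pad': (8.0, 0.7), 'sinkfront': (34.75, 0.6)} z 0.0787 F [-0.8 -1.7  4.9] t 14.675
[-0.1 -2.5  5.3]
[ 0.8 -2.3  6.2]
[ 0.  -1.6  6.3]
```

View pics/v6.png

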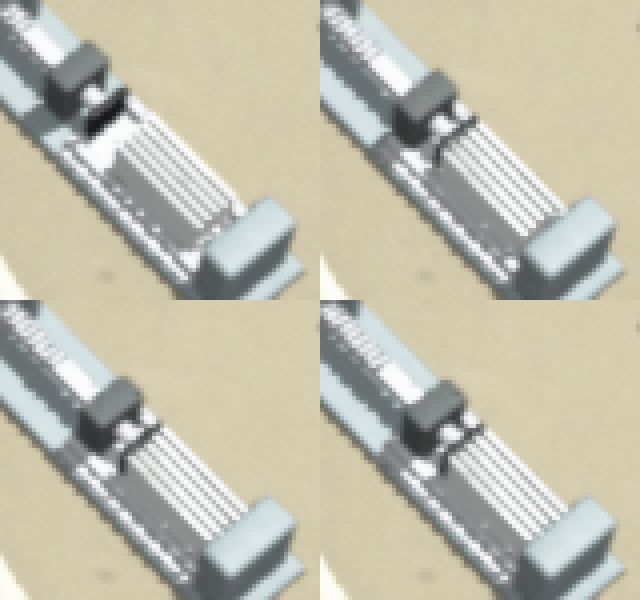

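The sink is now home against the anvil and the pad is just beginning to compress, but the lever is near the bottom of its stroke. I'll lift and take a third stroke in small steps.

Emit:
carry_out:
  deltas: "0 0 -12 0 0 0 1; 0 0 -26 0 0 0 1; 0 0 -42 0 0 0 1; 0 0 -55 0 0 0 1; 0 0 -55 0 0 0 1; 0 0 -55 0 0 0 1; 0 0 -44 0 0 0 1; 0 0 -34 0 0 0 1; 0 0 -28 0 0 0 1; 0 0 -26 0 0 0 1; 0 0 -26 0 0 0 1; 0 0 -26 0 0 0 1"

```text
time_s: 16.32
eef_pos: [0.4365, -0.05, 0.1044]
eef_rot: [0.0, 0.643, 0.766, -0.0]
wrist_force: [-1.7, 1.2, 3.0]
opening: -0.006
grasp_force: 1.2
```

```bash
cat > m.py <<'E'
from h import *
c=vision.camera("scene"); track(cv2.imread("pics/base.png"),c); track(cv2.imread("pics/s3.png"),c) if 0 else None
F=[]
for _ in range(5): vision.camera("scene"); F.append(sensors.get_obs()["wrist_force"])
print("F",np.mean(F,0).round(2))
E
python3 m.py
```

```text
{'jaw': (31.5, 0.99), 'pad': (7.5, 0.7), 'sinkfront': (34.75, 0.6)} z 0.1045 F [-1.7  0.2  2.9] t 16.375
F [-1.74  0.73  2.52]
```

Emit:
carry_out:
  deltas: "0 0 3 0 0 0 1; 0 0 5 0 0 0 1; 0 0 5 0 0 0 1; 0 0 5 0 0 0 1"

```text
time_s: 17.12
eef_pos: [0.4366, -0.0497, 0.0993]
eef_rot: [0.0, 0.643, 0.766, 0.0]
wrist_force: [-0.0, 3.2, 4.1]
opening: 0.0
grasp_force: 2.2
```

```bash
python3 m.py
```

```text
{'jaw': (33.0, 0.95), 'pad': (8.5, 0.67), 'sinkfront': (34.75, 0.6)} z 0.0994 F [-0.2  3.3  4.1] t 17.175
F [-0.64  2.9   4.7 ]
```

Emit:
carry_out:
  deltas: "0 0 2 0 0 0 1; 0 0 4 0 0 0 1; 0 0 4 0 0 0 1; 0 0 4 0 0 0 1"

```text
time_s: 17.92
eef_pos: [0.4366, -0.0497, 0.0955]
eef_rot: [0.0, 0.643, 0.766, 0.0]
wrist_force: [-0.1, 3.5, 6.8]
opening: -0.003
grasp_force: 3.1
```

```bash
python3 m.py
```

```text
{'jaw': (34.25, 0.9), 'pad': (9.75, 0.64), 'sinkfront': (34.75, 0.6)} z 0.0955 F [-0.6  4.5  7. ] t 17.975
F [-0.92  4.19  6.1 ]
```

Emit:
carry_out:
  deltas: "0 0 2 0 0 0 1; 0 0 4 0 0 0 1; 0 0 4 0 0 0 1; 0 0 4 0 0 0 1"

```text
time_s: 18.73
eef_pos: [0.4366, -0.0496, 0.0915]
eef_rot: [-0.0, 0.643, 0.766, 0.0]
wrist_force: [-1.6, 3.2, 7.2]
opening: 0.002
grasp_force: 3.8
```

```bash
python3 m.py
```

```text
{'jaw': (36.0, 0.84), 'pad': (11.0, 0.57), 'sinkfront': (34.75, 0.6)} z 0.0915 F [-0.5  4.4  7.8] t 18.775
F [-1.58  4.33  7.56]
```

Force is 7.6 N (about 8 N is expected at halfway) and jaw travel is 36 mm against contact at ~30.5 mm. That puts the pad at about 5.5 mm, so I'm handing in.

```bash
python3 -c "
from bench import ctrl; print(ctrl.hand_in())"
```

```text
the job is handed in; nothing more can be done
None
```

I handed the job in: the 70 mm heat sink is clamped in the cradle against the fixed jaw, and the lever is held down at about 7.6 N with the pad an estimated 5.5 mm in; the hand-in returned no verdict.

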